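# Measure an air sampler's inlet sleeve in the bench caliper

## Robot

A 6-joint arm with a two-finger parallel gripper is mounted at the origin on the work surface. World frame = base frame: x ahead of the robot, y to its left, z up, the work surface at z = 0. Lengths are in mm, angles in rad, forces in N, time in s.
With the tool pointing down it reaches from about 350 to 875 mm from the base axis. Payload 4.2 kg.
Tool frame: the origin (TCP) lies at the very end of the fingers, on their centre line; the grasp point (between the pads) lies 19 mm behind it; z points along the fingers, y is the direction in which the jaws open and shut (so a half turn about z gives the same grasp; the last joint's range is limited). The gripper opens to 85 mm and grips with 20 to 120 N. Pads are 22 mm wide; open, the fingers measure 114 mm over their backs; the gripper's body (76 mm by 85 mm) begins 54 mm behind the grasp point. The pads swing forward as they close: fully open they stand 13 mm farther back than shut.
Start: joints at [-1.079, 0.385, 0.008, 0, -1.194, -0.259], TCP at [144.207, -608.115, 231.312] pointing down, gripper open.
Joint ranges: [-3.14, 3.14], [-1.21, 2.06], [-1.07, 1.41], [-3.16, 2.05], [-2.99, -0.16], [-3.1, 3.1]. Speed limits (rad/s): [2.79, 2.79, 3.14, 3.14, 3.14, 3.14].

## Interface

Orientations are given as a unit quaternion [x, y, z, w].
In Python, from bench import arm, optics, job gives the robot as it stands.
- The arm moves only by the tool send_rows, never from a script. Its argument "steps" is a list that holds one entry, the list of rows, each a list of 5 numbers: the shift along the tool's x, y, z in cm, then the turn about the tool's z in rad, then the opening, from 0 (shut) to 1 (fully open). A call has 1 to 10 rows; each row shifts and turns the pose as measured when the row begins, along the tool's axes as they then stand; what a row does not reach is not made up. A row lasts 1/12 s, in which the tool goes at most 41.7 mm and 7.16 degrees, less where a joint would pass 70% of its speed; a pose out of reach is approached as far as the arm can. A call with a gripper value outside its range is refused whole. The fingers move at their own pace and stop on an object; the grip force is fixed at half the most. Time passes only in rows, so rows that do not move let the fingers close. It gives the time, the measured TCP pose, the force and the opening at its end, in the units of the state.
- arm.read_state(): the state, without advancing time (a new reading comes with each control period).
- optics.get_image(name): name is "scene" or "top" or "wrist"; returns (picture, depth): 400x640x3 uint8, blue, green, red; 400x640 float32, mm along the optical axis (not along the pixel's ray), 0 where there is no reading.
- optics.get_calibration(name): a dict with "K" (3x3 intrinsics, pixels), "rvec" (rotation vector, rad) and "tvec" (3), from world to camera coordinates, as OpenCV has them; the wrist camera has in their place "hand_eye" (4x4, takes a point from camera to tool coordinates, whose origin is the TCP and whose axes are the flange's). Camera axes: x right, y down, z forward; pixel columns grow to the right and rows downward; lengths in mm; the calibration is good to about 2 mm. A picture is of the moment at which its call begins: read the wrist's pose just before it. get_calibration takes no time and is no camera call.
- job.job_done(): hands the job in, once; it reports no verdict.
The state is a dict: "clock": time; "joints": joint angles; "joint_vel": joint speeds; "joint_efforts": joint torques, N m; "position": TCP position; "ee_rot": TCP orientation; "contact_force": force on the tool from outside, world axes, zero at the start; "wrist_torque": the same for the moment, N m; "gripper_width": finger opening in mm.
Only numpy, scipy, OpenCV 4.12 (cv2) and the standard library are available. Lean on these libraries where they do the work, as an engineer would, in place of code of your own. Each camera call takes 0.05 s, during which the arm holds its last target. There are 200 camera calls.

## Task

Switch the air sampler off at its red-handled isolator, and only then lift the aluminium inlet sleeve out of the port on the sampler's top and set it down upright, without dropping it, on the stand plate between the open jaws of the bench caliper. Slide the caliper gently shut until both jaws bear on the sleeve's barrel, then let go, leaving the jaws closed on the standing sleeve. Leave everything else on the bench as it is.

Things in the scene. Friction and masses are not known exactly. Their poses are not given: they have to be found in the camera images.
- isolator: fixed grey enclosure 90 x 90 mm, 55 mm high, with a round yellow plate (3 mm thick, 72 mm across) on top; origin under its centre, z up. It feeds the air sampler
- isolator_switch (a joint): angle the red handle has been turned counter-clockwise (seen from above) about the isolator's vertical centre axis: 0 = on, where it starts; 1.047 rad (60 degrees) = off. A sprung over-centre detent (about 0.25 N m, strongest near the ends, none in the middle) pulls it to the nearer end stop. The handle's bar lies along the isolator's x axis when off, and 60 degrees clockwise of it when on
- switch_grip (a point): point on the isolator's axis in the middle of the red handle's bar, 82 mm above the bench. The bar is 62 mm long (this point's x axis), 14 mm wide (its y axis), from 66 to 94 mm above the bench, on a hub disc 46 mm across
- sampler: fixed blue instrument case 300 (x) x 220 (y) x 130 mm high; origin under its centre, display front towards its -x. The inlet port is a black 80 x 80 mm flange 20 mm high on its top near the front
- port (a point): centre of the port's mouth, 150 mm above the bench; the port is a plain round socket 43 mm wide, 20 mm deep, z up
- sleeve: loose turned aluminium inlet sleeve, about 0.2 kg, 95 mm high: a barrel of 40 mm diameter and 55 mm high with two black O-ring bands near the foot, then a plain neck of 30 mm diameter and 40 mm high; origin at the centre of its foot, z up along its axis. It starts standing in the port, foot 130 mm above the bench, and lifts straight out
- caliper: fixed bench stand: a dark plate 150 (x) x 330 (y) x 10 mm with a caliper clamped flat over it, beam along y; origin under the plate's centre, so the plate's top is at z = 10 mm. The jaws reach from the beam towards -x, over the plate, 24 to 32 mm above the bench
- fixed_face (a point): middle of the fixed jaw's flat measuring face, 32 mm in from the jaw's tip and 33 mm from the beam's edge, 28 mm above the bench; axes as the caliper's (in whose frame it is at x -10, y +100 mm). The face looks to -y, towards the moving jaw
- moving_face (a point): middle of the moving jaw's measuring face, 28 mm above the bench, a mirror image of the fixed one; same axes; its face looks to +y
- caliper_slide (a joint): opening between the jaws in m: 0 = faces together, at most 0.13; grows as the carriage goes to the caliper's -y. It starts wide enough for the sleeve (0.075 to 0.12) and reads 0.040 when shut on the barrel. It slides with about 3 N of friction, has no spring, and stays where it is left
- slide_grip (a point): centre of the caliper's grey carriage with the display, which carries the moving jaw: 46 mm wide across the beam (x), 96 mm long (y), from 16 to 46 mm above the bench, this point 31 mm above it; free on both sides for the fingers. It lies 62 mm behind (-y of) the moving jaw's face and 45 mm to its +x; axes as the caliper's
- blank_cap: bystander, loose: black plastic blanking cap, 52 mm across, 32 mm high, on the bench; origin under its centre
- screwdriver: bystander, loose: orange-handled screwdriver 190 mm long lying on the bench; origin on its underside, x along it from handle to tip
- wrench: bystander, loose: steel wrench 170 mm long lying on the bench; origin on its underside, x along it from handle to tip
- grease_jar: bystander, loose: white jar 68 mm across, 52 mm high; origin under its centre
- filter_cassette: bystander, loose: white and blue round filter cassette 52 mm across, 32 mm high; origin under its centre

How it is judged (in metres and radians):
On the way, in this order (a step that is already met when the one before it is completed fails the run):
1. the isolator is turned off while the sleeve still sits in the port (value of joint isolator_switch above 0.95 rad and z of sleeve in the frame of sampler below 0.14 m), for 0.2 s.
2. the sleeve stands upright, let go, on the stand plate between the caliper's open jaws (z of sleeve in the frame of caliper between 0.006 and 0.014 m and angle between sleeve's own z axis and vertical below 0.08 rad and x of sleeve in the frame of fixed_face between -0.028 and 0.015 m and y of sleeve in the frame of fixed_face below -0.017 m and y of sleeve in the frame of moving_face above 0.017 m and value of joint caliper_slide above 0.043 m and contact force between the fingers and sleeve below 0.1 N), for 0.2 s.
3. both jaws bear on the standing sleeve with at least 2 N (contact force between each of caliper_slide_c0, caliper_c0 and sleeve above 2 N and z of sleeve in the frame of caliper between 0.006 and 0.014 m and angle between sleeve's own z axis and vertical below 0.08 rad and x of sleeve in the frame of fixed_face between -0.028 and 0.015 m and y of sleeve in the frame of fixed_face below -0.017 m and y of sleeve in the frame of moving_face above 0.017 m), for 0.1 s.
At the end, for the whole second after the job is handed in: The isolator is off (within 0.10 rad of its off stop); the sleeve stands upright (within 0.08 rad) and at rest on the stand plate with its barrel between the jaws, its axis at least 4 mm inside the jaw tips; the jaws are closed on it (opening 38.5 to 41.2 mm); everything is let go (z of sleeve in the frame of caliper between 0.006 and 0.014 m and angle between sleeve's own z axis and vertical below 0.08 rad and x of sleeve in the frame of fixed_face between -0.028 and 0.015 m and y of sleeve in the frame of fixed_face below -0.017 m and y of sleeve in the frame of moving_face above 0.017 m and value of joint isolator_switch above 0.95 rad and value of joint caliper_slide between 0.0385 and 0.0412 m and linear speed of sleeve below 0.01 m/s and contact force between the fingers and caliper below 0.1 N and contact force between the fingers and sleeve below 0.1 N); the robot touches nothing.
It fails at once if the sleeve is lifted from the port while the isolator is not off (value of joint isolator_switch below 0.9 rad and not (z of sleeve in the frame of sampler below 0.14 m)).
It fails at once if the jaws squeeze the sleeve with more than 30 N (contact force between caliper_slide_c0 and sleeve above 30 N).
It fails at once if the sleeve is dropped (falls free at more than 0.6 m/s) (linear speed of sleeve above 0.6 m/s and contact force between the fingers and sleeve below 0.05 N).
It fails at once if a loose bystander within reach is moved by more than 30 mm (distance of any of blank_cap, screwdriver, wrench, grease_jar, filter_cassette from where it was at the start of the episode above 0.03 m).
It also fails if it takes over 61 s, if anything falls off the work surface, if the arm or the gripper's body presses on something with over 40 N, if the wrist force passes 120 N, or if a joint passes its speed limit or range.

## Working session

There is one attempt and no reset: what is moved stays moved. The work goes in short steps, Python scripts to look and compute and a tool call to move; the robot and the scene stay as the last step left them, time stands still between calls to the robot, and variables do not carry over. Pictures are saved under pics/ and viewed, about 8 in all and at most 12, crops included, and the job is handed in when it is done.

Besides the shell and the picture viewer there is one more tool, called after ">>>" by a JSON object that holds its "op" and its "data". send_rows: Moves the arm, as the interface text tells. Its arguments: {"type":"object","properties":{"steps":{"type":"array","items":{"type":"array","items":{"type":"array","items":{"type":"number"}}}}},"required":["steps"]}

```bash
mkdir -p pics; ls; cat > h.py <<'E'
import numpy as np, cv2
from bench import arm, optics, job
from scipy.spatial.transform import Rotation as R
def cam(name, s=None):
    c=optics.get_calibration(name); K=np.array(c["K"],float)
    if "rvec" in c:
        Rm=cv2.Rodrigues(np.array(c["rvec"],float))[0]; t=np.array(c["tvec"],float).ravel()
        return K,Rm.T,-Rm.T@t   # cam->world rot, centre
    H=np.array(c["hand_eye"],float); s=s or arm.read_state()
    Rt=R.from_quat(s["ee_rot"]).as_matrix(); p=np.array(s["position"])
    return K,Rt@H[:3,:3],Rt@H[:3,3]+p
def onplane(C,uv,z):
    K,Rm,c=C; uv=np.atleast_2d(np.array(uv,float))
    d=np.c_[(uv[:,0]-K[0,2])/K[0,0],(uv[:,1]-K[1,2])/K[1,1],np.ones(len(uv))]@Rm.T
    return c+d*((z-c[2])/d[:,2])[:,None]
def cloud(C,D):
    K,Rm,c=C; v,u=np.indices(D.shape)
    P=np.stack([(u-K[0,2])/K[0,0]*D,(v-K[1,2])/K[1,1]*D,D],-1)
    return P@Rm.T+c
def shot(name,fn):
    s=arm.read_state(); C=cam(name,s); I,D=optics.get_image(name)
    cv2.imwrite("pics/"+fn+".png",I); np.savez("pics/"+fn+".npz",I=I,D=D,K=C[0],R=C[1],c=C[2]); return I,D,C
def load(fn):
    z=np.load("pics/"+fn+".npz"); return z["I"],z["D"],(z["K"],z["R"],z["c"])
E
python3 - <<'E'
from h import *
for n in("scene","top"):
    I,D,C=shot(n,n+"0"); print(n,C[2].round(),C[0].round().tolist(),(C[1][:,2]).round(2),(D>0).mean())
s=arm.read_state();print(s); c=optics.get_calibration("wrist");print(c)
a=[cv2.imread(f"pics/{n}0.png") for n in("scene","top")]
E
```

```text
pics
scene [ 935. -719.  920.] [[419.0, 0.0, 313.0], [0.0, 419.0, 194.0], [0.0, 0.0, 1.0]] [-0.35  0.56 -0.75] 0.99591796875
top [ 477.  -90. 1157.] [[412.0, 0.0, 321.0], [0.0, 412.0, 201.0], [0.0, 0.0, 1.0]] [ 0.06 -0.   -1.  ] 0.9960859375
{'clock': 0.1, 'joints': array([-1.07939770e+00,  3.85508315e-01,  6.75791052e-03, -3.94502039e-04,
       -1.19397487e+00, -2.58602753e-01]), 'joint_vel': array([ 0.00052867, -0.00085338,  0.00186078,  0.00198705, -0.00052703,
        0.00013822]), 'joint_efforts': array([-1.10969195e-03, -3.93318307e+01,  1.88929957e+01,  4.19803664e+00,
       -2.59177548e-03,  1.03446399e-05]), 'position': array([ 144.07953715, -607.64261764,  230.31787434]), 'ee_rot': array([-1.16062958e-01,  9.93241373e-01,  9.64600898e-04, -1.82659321e-04]), 'contact_force': array([ 0.03956811,  0.46969569, -0.12463398]), 'wrist_torque': array([-0.06522597,  0.01601545,  0.0031859 ]), 'gripper_width': 85.36174797532983}
{'K': array([[331.95987539,   0.        , 318.36988788],
       [  0.        , 331.95987539, 201.73616529],
       [  0.        ,   0.        ,   1.        ]]), 'hand_eye': array([[-5.72159041e-04, -9.59597467e-01, -2.81375860e-01,
         7.26775057e+01],
       [ 9.99999518e-01, -7.73695379e-04,  6.05159805e-04,
        -4.56796975e-01],
       [-7.98409019e-04, -2.81375378e-01,  9.59597446e-01,
        -1.42829668e+02],
       [ 0.00000000e+00,  0.00000000e+00,  0.00000000e+00,
         1.00000000e+00]])}
```

View pics/top0.png

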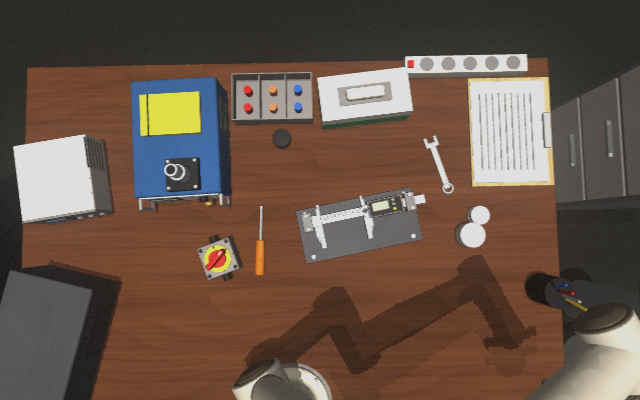

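View pics/scene0.png

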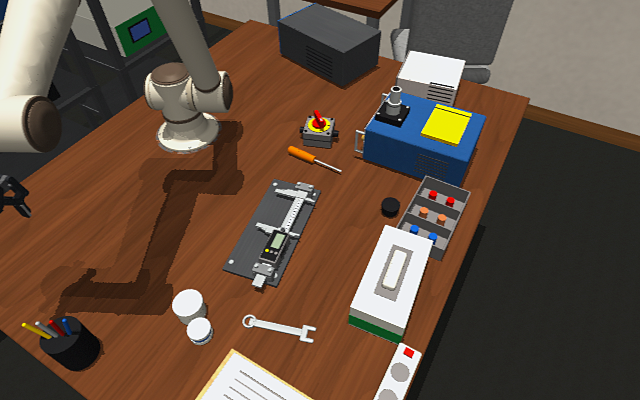

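The top view shows the isolator at (218,258), sleeve in port at (175,172), screwdriver (261,240), cap (282,138), and caliper plate centred (360,226) with fixed jaw left (318,225) and moving jaw right (368,215). The scene view agrees, with the base axis behind them.

```bash
python3 - <<'E'
from h import *
I,D,C=load("top0"); P=cloud(C,D); hsv=cv2.cvtColor(I,cv2.COLOR_BGR2HSV)
def reg(x0,x1,y0,y1):
    m=np.zeros(I.shape[:2],bool); m[y0:y1,x0:x1]=1; return m
# isolator
red=((hsv[...,0]<8)|(hsv[...,0]>172))&(hsv[...,1]>150)&(hsv[...,2]>70)&reg(190,245,230,285)
Q=P[red]; print("red z",np.percentile(Q[:,2],[5,50,95]).round(1),red.sum())
bar=red&(P[...,2]>84); v,u=np.nonzero(bar); X=onplane(C,np.c_[u,v],94); print("bar",X.mean(0).round(1),bar.sum())
w,V=np.linalg.eigh(np.cov(X[:,:2].T)); print("bar dir deg",np.degrees(np.arctan2(V[1,1],V[0,1])).round(1),np.sqrt(w*12).round(1))
yel=(hsv[...,0]>20)&(hsv[...,0]<35)&(hsv[...,1]>120)&reg(190,245,230,285)
v,u=np.nonzero(yel); e=cv2.fitEllipse(np.concatenate([c for c in cv2.findContours(yel.astype(np.uint8),0,1)[0]])); print("yellow",onplane(C,[e[0]],58).round(1),e)
enc=(abs(P[...,2]-55)<8)&reg(190,250,230,290); r=cv2.minAreaRect(np.float32(P[enc][:,:2])); print("enc",r)
# sleeve
m=(P[...,2]>205)&reg(150,210,140,200); v,u=np.nonzero(m); X=onplane(C,np.c_[u,v],225); print("sleeve",X.mean(0).round(1),m.sum(),np.ptp(X,axis=0).round(1),np.median(P[m][:,2]))
# plate
m=(P[...,2]>6)&(P[...,2]<14)&reg(285,435,175,275); r=cv2.minAreaRect(np.float32(P[m][:,:2])); print("plate",r, m.sum())
m=(P[...,2]>20)&(P[...,2]<60)&reg(285,435,175,275)
np.save("pics/cal.npy",m)
z=cv2.resize(I[170:280,280:440],None,fx=5,fy=5,interpolation=cv2.INTER_CUBIC); cv2.imwrite("pics/calcrop.png",z)
E
```

```text
red z [63.5 78.1 96. ] 249
bar [399.1 186.8  94. ] 118
bar dir deg 139.9 [14.9 57.8]
yellow [[400.2 186.7  58. ]] ((217.28663635253906, 258.287109375), (23.88284683227539, 24.602310180664062), 18.448238372802734)
enc ((400.3378601074219, 187.50296020507812), (89.68183898925781, 91.10549926757812), 19.848373413085938)
sleeve [613.9 247.4 225. ] 182 [126.3 122.7   0. ] 225.0241751017091
plate ((491.60260009765625, -190.00514221191406), (393.3464660644531, 243.7032928466797), 86.12059783935547) 4224
```

View pics/calcrop.png

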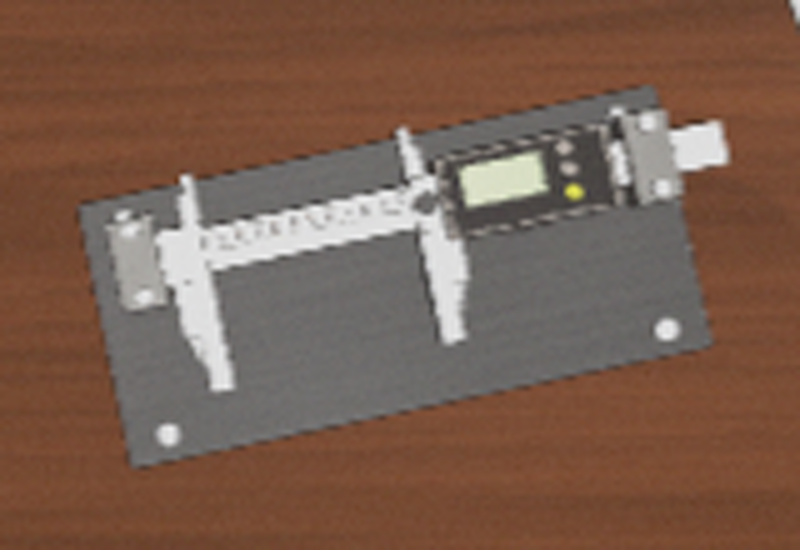

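```bash
python3 - <<'E'
from h import *
I,D,C=load("top0"); P=cloud(C,D)
m=((P[...,2]>215)&(P[...,2]<235)).astype(np.uint8); m[:,:150]=0;m[:,210:]=0;m[:140]=0;m[200:]=0
n,L,S,c=cv2.connectedComponentsWithStats(m); i=1+S[1:,4].argmax(); print("sleeve",onplane(C,[c[i]],225).round(1),S[i])
c=lambda a:np.array(a)/5+[280-.4,170-.4]
Q=onplane(C,c([(80,205),(655,87),(710,345),(132,466)]),10)[:,:2]; o=Q.mean(0)
yd=(Q[0]-Q[1])+(Q[3]-Q[2]); xd=(Q[0]-Q[3])+(Q[1]-Q[2])
print("plate",o.round(1),"y ang-90",np.degrees(np.arctan2(yd[1],yd[0]))-90,"x ang",np.degrees(np.arctan2(xd[1],xd[0])),np.linalg.norm(yd)/2,np.linalg.norm(xd)/2)
a=np.radians((np.degrees(np.arctan2(yd[1],yd[0]))-90+np.degrees(np.arctan2(xd[1],xd[0])))/2)
X=np.array([np.cos(a),np.sin(a)]);Y=np.array([-X[1],X[0]])
print("fixed",(o-10*X+100*Y).round(1))
for n,p in dict(fix_face=[(212,272),(235,388)],mov_face=[(421,240),(444,342)],carr=[(440,160),(608,125),(618,205),(465,235)]).items():
    q=onplane(C,c(p),46 if n=="carr" else 32)[:,:2]-o; print(n,np.c_[q@X,q@Y].round(1).tolist())
print("blades z",[P[int(v),int(u)].round(1).tolist() for u,v in c([(240,235),(500,180),(400,135)])])
E
```

```text
sleeve [[614.6 250.1 225. ]] [164 163  15  14 151]
plate [ 482.  -193.9] y ang-90 10.54958667130549 x ang 10.216015649339857 327.40997872839495 146.7870964101768
fixed [454.1 -97.3]
fix_face [[21.8, 99.1], [-42.3, 99.5]]
mov_face [[16.1, -16.0], [-40.6, -16.9]]
carr [[56.3, -33.5], [56.7, -126.4], [13.3, -122.5], [14.0, -38.4]]
blades z [[507.0, -106.5, 34.1], [533.6, -247.1, 46.5], [560.4, -195.6, 27.5]]
```

The crop shows the plate corners at (80,205), (655,87), (710,345) and (132,466), and the jaw faces at x≈235 and x≈444 near the tips, so the opening is about 116 mm. Moving towards the isolator, routed around the base.

>>> {"op": "send_rows", "data": {"steps": [[[-2.9,2.5,-0.1,0,1],[-2.9,2.5,-0.1,0,1],[-2.9,2.5,-0.1,0,1],[-2.9,2.5,-0.1,0,1],[-2.9,2.5,-0.1,0,1],[-2.9,2.5,-0.1,0,1],[-2.9,2.5,-0.1,0,1],[-2.9,2.5,-0.1,0,1],[-2.9,2.5,-0.1,0,1],[-2.9,2.5,-0.1,0,1]]]}}

```text
clock: 0.93
position: [372.1, -288.7, 234.3]
ee_rot: [-0.108, 0.994, 0.006, -0.003]
contact_force: [0.3, 0.3, 0.1]
gripper_width: 85.4
```

```bash
cat > go.py <<'E'
import sys; from h import *
# go.py x y z phi_deg : shift in tool cm from now, with present axes; turn in rad
s=arm.read_state(); T=R.from_quat(s["ee_rot"]).as_matrix(); p=np.array(s["position"])
phi=np.degrees(np.arctan2(T[1,0],T[0,0])); a=[float(v) for v in sys.argv[1:]]
d=T.T@(np.array(a[:3])-p)/10
t=-np.radians((a[3]-phi+180)%360-180)
c,sn=np.cos(t),np.sin(t); d2=[c*d[0]+sn*d[1],-sn*d[0]+c*d[1],d[2]]
print("t",round(s["clock"],2),"p",p.round(1),"phi",phi.round(1),"z-axis",T[:,2].round(3),"j6",np.degrees(s["joints"][5]).round(0),"F",np.round(s["contact_force"],1),"w",round(s["gripper_width"],1))
print("shift cm now-axes",d.round(2),"after-turn-axes",np.round(d2,2),"len",np.linalg.norm(d).round(1),"turn",round(t,3))
E
python3 go.py 440 -150 240 139.9;python3 go.py 400.2 187 250 139.9
```

```text
t 0.93 p [ 372.1 -288.7  234.3] phi -167.6 z-axis [-0.008  0.011 -1.   ] j6 -59.0 F [0.3 0.3 0.1] w 85.4
shift cm now-axes [-9.61 12.09 -0.48] after-turn-axes [ 3.75 14.98 -0.48] len 15.5 turn 0.917
t 0.93 p [ 372.1 -288.7  234.3] phi -167.6 z-axis [-0.008  0.011 -1.   ] j6 -59.0 F [0.3 0.3 0.1] w 85.4
shift cm now-axes [-12.98  45.86  -1.09] after-turn-axes [28.51 38.2  -1.09] len 47.7 turn 0.917
```

>>> {"op": "send_rows", "data": {"steps": [[[-2.4,3.0,-0.1,0,1],[-2.4,3.0,-0.1,0,1],[-2.4,3.0,-0.1,0,1],[-2.4,3.0,-0.1,0,1],[-0.4,3.75,0,0,1],[-0.4,3.75,0,0,1],[-0.4,3.75,0,0,1],[-0.4,3.75,0,0,1],[-0.4,3.75,0,0,1],[-0.4,3.75,0,0,1]]]}}

```text
clock: 1.77
position: [416.8, 92.6, 239.6]
ee_rot: [-0.108, 0.994, 0.006, -0.005]
contact_force: [1.7, -0.1, 0.3]
gripper_width: 85.5
```

>>> {"op": "send_rows", "data": {"steps": [[[0,0,0,0.115,1],[0,0,0,0.115,1],[0,0,0,0.115,1],[0,0,0,0.115,1],[0,0,0,0.115,1],[0,0,0,0.115,1],[0,0,0,0.115,1],[0,0,0,0.115,1]]]}}

```text
clock: 2.43
position: [412.9, 101.4, 237.3]
ee_rot: [0.356, 0.934, 0.002, -0.009]
contact_force: [0.6, -0.6, 0.3]
gripper_width: 85.2
```

```bash
python3 go.py 400.2 187 200 139.9
```

```text
t 2.43 p [412.9 101.4 237.3] phi 138.2 z-axis [-0.016  0.01  -1.   ] j6 -166.0 F [ 0.6 -0.6  0.3] w 85.2
shift cm now-axes [6.58 5.54 3.84] after-turn-axes [6.42 5.73 3.84] len 9.4 turn -0.029
```

>>> {"op": "send_rows", "data": {"steps": [[[2.1,1.9,1.2,-0.029,1],[2.1,1.9,1.2,0,1],[2.1,1.9,1.2,0,1],[0,0,0,0,1]]]}}

```text
clock: 2.77
position: [401.6, 187.6, 201.1]
ee_rot: [0.347, 0.938, 0.003, -0.009]
contact_force: [-0.6, -0.9, -0.2]
gripper_width: 85.4
```

```bash
python3 - <<'E'
from h import *
I,D,C=shot("wrist","w1"); P=cloud(C,D); hsv=cv2.cvtColor(I,cv2.COLOR_BGR2HSV)
red=((hsv[...,0]<8)|(hsv[...,0]>172))&(hsv[...,1]>150)&(hsv[...,2]>60)
bar=red&(P[...,2]>86)&(P[...,2]<102)
n,L,S,c=cv2.connectedComponentsWithStats(bar.astype(np.uint8)); i=1+S[1:,4].argmax()
v,u=np.nonzero(L==i); X=onplane(C,np.c_[u,v],94); r=cv2.minAreaRect(np.float32(X[:,:2])); print(S[i],X.mean(0).round(1),r,np.median(P[L==i][:,2]))
w,V=np.linalg.eigh(np.cov(X[:,:2].T)); print(np.degrees(np.arctan2(V[1,1],V[0,1])))
yel=(hsv[...,0]>20)&(hsv[...,0]<35)&(hsv[...,1]>120)
e=cv2.fitEllipse(cv2.convexHull(np.concatenate(cv2.findContours(yel.astype(np.uint8),0,1)[0])));print("yel",onplane(C,[e[0]],58))
E
python3 go.py 400.2 187 70 139.9
```

```text
[ 309  160   18   77 1225] [396.3 189.8  94. ] ((398.2442626953125, 187.9711151123047), (13.261544227600098, 61.51967239379883), 49.687965393066406) 93.8185896024259
139.4807586087603
yel [[394.52163276 150.68690048  58.        ]]
t 2.82 p [401.7 186.4 201.9] phi 139.4 z-axis [-0.014  0.011 -1.   ] j6 -175.0 F [-0.  -0.4 -0.1] w 85.2
shift cm now-axes [-0.08 -0.04 13.19] after-turn-axes [-0.08 -0.04 13.19] len 13.2 turn -0.009
```

View pics/w1.png

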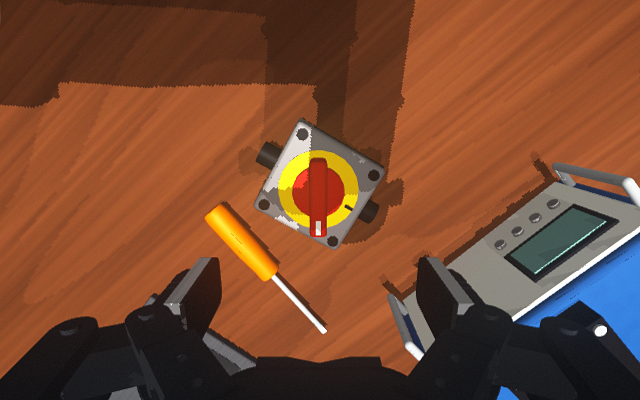

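The wrist view shows the handle bar vertical at (318,197), exactly along tool x, and the screwdriver at (240,240), low and clear of the fingers.

```bash
python3 go.py 399 187.5 70 139.6
```

```text
t 2.82 p [401.7 186.4 201.9] phi 139.4 z-axis [-0.014  0.011 -1.   ] j6 -175.0 F [-0.  -0.4 -0.1] w 85.2
shift cm now-axes [ 0.04 -0.08 13.19] after-turn-axes [ 0.04 -0.08 13.19] len 13.2 turn -0.004
```

>>> {"op": "send_rows", "data": {"steps": [[[0.0,0,2.2,0,0.6],[0,0,2.2,0,0.6],[0,0,2.2,0,0.6],[0,0,2.2,0,0.6],[0,0,2.0,0,0.6],[0,0,1.0,0,0.6],[0,0,0,0,0.6]]]}}

```text
clock: 3.4
position: [401.8, 186.2, 82.1]
ee_rot: [0.347, 0.938, 0.005, -0.007]
contact_force: [-0.1, 0.4, -0.0]
gripper_width: 51.0
```

```bash
python3 go.py 399 187.5 70 139.6
```

```text
t 3.4 p [401.8 186.2  82.1] phi 139.4 z-axis [-0.01   0.014 -1.   ] j6 -175.0 F [-0.1  0.4 -0. ] w 51.0
shift cm now-axes [ 0.27 -0.09  1.21] after-turn-axes [ 0.27 -0.09  1.21] len 1.2 turn -0.004
```

Now down the last 12 mm, then close.

>>> {"op": "send_rows", "data": {"steps": [[[0.2,-0.1,0.7,0,0.6],[0,0,0.5,0,0.6],[0,0,0,0,0.2],[0,0,0,0,0],[0,0,0,0,0],[0,0,0,0,0],[0,0,0,0,0]]]}}

```text
clock: 3.98
position: [401.2, 187.2, 71.6]
ee_rot: [0.348, 0.938, 0.007, -0.005]
contact_force: [1.8, -0.2, -4.5]
gripper_width: 12.6
```

>>> {"op": "send_rows", "data": {"steps": [[[0,0,0,-0.11,0],[0,0,0,-0.11,0],[0,0,0,-0.11,0],[0,0,0,-0.11,0],[0,0,0,-0.11,0]]]}}

```text
clock: 4.4
position: [401.4, 187.6, 71.6]
ee_rot: [0.07, 0.997, 0.009, -0.003]
contact_force: [1.7, 0.6, -3.6]
gripper_width: 12.8
```

```bash
python3 go.py 399 187.5 72 199.5
```

```text
t 4.4 p [401.4 187.6  71.6] phi 172.0 z-axis [-0.006  0.018 -1.   ] j6 -142.0 F [ 1.7  0.6 -3.6] w 12.8
shift cm now-axes [ 0.23 -0.04 -0.04] after-turn-axes [ 0.23  0.07 -0.04] len 0.2 turn -0.481
```

>>> {"op": "send_rows", "data": {"steps": [[[0,0,0,-0.11,0],[0,0,0,-0.11,0],[0,0,0,-0.11,0],[0,0,0,-0.11,0],[0,0,0,-0.05,0],[0,0,0,0,0]]]}}

```text
clock: 4.9
position: [401.3, 188.0, 71.6]
ee_rot: [-0.187, 0.982, 0.009, -0.001]
contact_force: [2.4, 0.3, -3.4]
gripper_width: 12.6
```

```bash
python3 go.py 399 187.5 72 199.5
```

```text
t 4.9 p [401.3 188.   71.6] phi -158.4 z-axis [-0.006  0.018 -1.   ] j6 -113.0 F [ 2.4  0.3 -3.4] w 12.6
shift cm now-axes [ 0.23  0.04 -0.04] after-turn-axes [ 0.23  0.03 -0.04] len 0.2 turn 0.036
```

>>> {"op": "send_rows", "data": {"steps": [[[0,0,0,0,0.6],[0,0,0,0,0.6],[0,0,0,0,0.6],[0,0,-3.0,0,0.6],[0,0,-4.0,0,0.7],[0,0,-4.0,0,1],[0,0,-4.0,0,1],[0,0,-4.0,0,1],[0,0,-2.0,0,1],[0,0,0,0,1]]]}}

```text
clock: 5.73
position: [401.9, 182.3, 293.1]
ee_rot: [-0.186, 0.983, 0.007, -0.002]
contact_force: [1.1, 0.6, 0.1]
gripper_width: 85.2
```

```bash
python3 go.py 560 235 290 200; python3 - <<'E'
from h import *
I,D,C=shot("wrist","w2"); P=cloud(C,D); hsv=cv2.cvtColor(I,cv2.COLOR_BGR2HSV)
red=((hsv[...,0]<8)|(hsv[...,0]>172))&(hsv[...,1]>150)&(hsv[...,2]>60)
bar=red&(P[...,2]>86)&(P[...,2]<102)
v,u=np.nonzero(bar); X=onplane(C,np.c_[u,v],94); r=cv2.minAreaRect(np.float32(X[:,:2])); print(r)
w,V=np.linalg.eigh(np.cov(X[:,:2].T)); print(np.degrees(np.arctan2(V[1,1],V[0,1])))
E
```

```text
t 5.73 p [401.9 182.3 293.1] phi -158.6 z-axis [-0.007  0.013 -1.   ] j6 -113.0 F [1.1 0.6 0.1] w 85.2
shift cm now-axes [-16.65  -0.87   0.27] after-turn-axes [-16.66  -0.46   0.27] len 16.7 turn 0.025
((398.2071533203125, 186.78639221191406), (61.08445358276367, 13.814385414123535), 19.803865432739258)
-159.84610932365888
```

Isolator is off (bar at ~20°, the enclosure's axis). Next the sleeve.

>>> {"op": "send_rows", "data": {"steps": [[[-3.3,-0.15,0,0,1],[-3.3,-0.15,0,0,1],[-3.3,-0.15,0,0,1],[-3.3,-0.15,0,0,1],[-3.3,-0.15,0,0,1],[0,0,0,0,1]]]}}

```text
clock: 6.28
position: [558.1, 234.4, 282.3]
ee_rot: [-0.186, 0.982, 0.006, -0.009]
contact_force: [0.2, -0.4, 0.8]
gripper_width: 85.3
```

```bash
cat > sl.py <<'E'
import sys; from h import *
I,D,C=shot("wrist",sys.argv[1]); P=cloud(C,D); zt=float(sys.argv[2])
m=((abs(P[...,2]-zt)<6)&(D>0)).astype(np.uint8)
n,L,S,c=cv2.connectedComponentsWithStats(m)
for i in 1+np.argsort(-S[1:,4])[:3]:
    v,u=np.nonzero(L==i); X=onplane(C,np.c_[u,v],zt); print(S[i],X.mean(0).round(1),np.ptp(X,axis=0).round(1),cv2.minEnclosingCircle(np.float32(X[:,:2])))
E
python3 sl.py w3 225; python3 go.py 614.5 250 290 200
```

```text
[ 290  281   42   43 1427] [612.6 250.8 225. ] [32.2 29.9  0. ] ((612.6249389648438, 250.8546142578125), 16.331987380981445)
t 6.33 p [555.7 233.6 282.1] phi -158.6 z-axis [-0.023  0.007 -1.   ] j6 -106.0 F [-0.6  0.3 -1.3] w 85.3
shift cm now-axes [-6.06 -0.6  -0.91] after-turn-axes [-6.07 -0.45 -0.91] len 6.2 turn 0.025
```

View pics/w3.png

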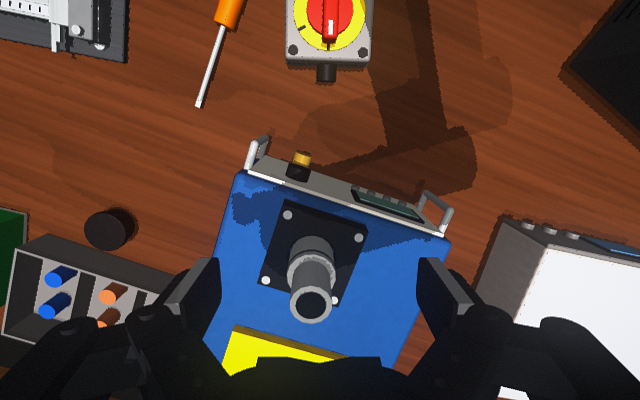

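The sleeve rim is at (311,303), the port flange around it is clear, and the fingers straddle with space.

>>> {"op": "send_rows", "data": {"steps": [[[-2.0,-0.2,0,0,1],[-2.0,-0.2,0,0,1],[-1.6,-0.2,0,0,1],[0,0,0,0,1],[0,0,0,0,1]]]}}

```text
clock: 6.75
position: [606.0, 246.8, 273.0]
ee_rot: [-0.186, 0.982, 0.003, -0.018]
contact_force: [-0.3, 0.0, -0.4]
gripper_width: 85.3
```

```bash
python3 go.py 613.2 250.6 190 201.4
```

```text
t 6.75 p [606.  246.8 273. ] phi -158.6 z-axis [-0.037  0.    -0.999] j6 -104.0 F [-0.3  0.  -0.4] w 85.3
shift cm now-axes [-1.1  -0.02  8.27] after-turn-axes [-1.1  -0.02  8.27] len 8.3 turn 0.0
```

>>> {"op": "send_rows", "data": {"steps": [[[-0.4,0,1.0,0,1],[-0.4,0,1.0,0,1],[-0.3,0,1.0,0,1],[0,0,1.0,0,1],[0,0,1.0,0,1],[0,0,0,0,1]]]}}

```text
clock: 7.25
position: [609.6, 249.9, 216.6]
ee_rot: [-0.186, 0.982, 0.003, -0.021]
contact_force: [-0.5, -0.7, -0.2]
gripper_width: 85.5
```

```bash
python3 go.py 613.2 250.6 190 201.4
```

```text
t 7.25 p [609.6 249.9 216.6] phi -158.5 z-axis [-0.042 -0.001 -0.999] j6 -104.0 F [-0.5 -0.7 -0.2] w 85.5
shift cm now-axes [-0.47 -0.11  2.64] after-turn-axes [-0.47 -0.11  2.64] len 2.7 turn 0.001
```

>>> {"op": "send_rows", "data": {"steps": [[[-0.3,-0.1,0.8,0,1],[-0.2,0,0.8,0,1],[0,0,0.8,0,1],[0,0,0,0,1]]]}}

```text
clock: 7.58
position: [613.6, 250.7, 189.8]
ee_rot: [-0.186, 0.982, 0.003, -0.021]
contact_force: [-0.2, -0.5, -1.0]
gripper_width: 85.6
```

```bash
python3 go.py 613.2 250.6 190 201.4
```

```text
t 7.58 p [613.6 250.7 189.8] phi -158.5 z-axis [-0.042 -0.001 -0.999] j6 -104.0 F [-0.2 -0.5 -1. ] w 85.6
shift cm now-axes [ 0.04  0.   -0.02] after-turn-axes [ 0.04  0.   -0.02] len 0.0 turn 0.001
```

>>> {"op": "send_rows", "data": {"steps": [[[0,0,0,0,0.6],[0,0,0,0,0.5],[0,0,0,0,0.3],[0,0,0,0,0],[0,0,0,0,0],[0,0,0,0,0],[0,0,0,0,0]]]}}

```text
clock: 8.17
position: [614.3, 251.0, 190.6]
ee_rot: [-0.186, 0.982, 0.004, -0.02]
contact_force: [-0.1, -0.2, -0.9]
gripper_width: 28.6
```

```bash
python3 go.py 613.2 250.6 240 201.4
```

```text
t 8.17 p [614.3 251.  190.6] phi -158.5 z-axis [-0.04  -0.    -0.999] j6 -104.0 F [-0.1 -0.2 -0.9] w 28.6
shift cm now-axes [ 0.3   0.07 -4.93] after-turn-axes [ 0.3   0.07 -4.93] len 4.9 turn 0.001
```

>>> {"op": "send_rows", "data": {"steps": [[[0.04,0,-0.8,0,0],[0.04,0,-1.0,0,0],[0.04,0,-1.2,0,0],[0.05,0,-1.5,0,0],[0.05,0,-2.0,0,0],[0.05,0,-2.0,0,0],[0.05,0,-2.0,0,0],[0,0,-1.0,0,0],[0,0,0,0,0]]]}}

```text
clock: 8.92
position: [614.6, 249.0, 312.9]
ee_rot: [-0.186, 0.982, 0.003, -0.022]
contact_force: [-0.5, 0.3, -2.3]
gripper_width: 28.9
```

```bash
python3 - <<'E'
import numpy as np
o=np.array([482,-193.9]);a=np.radians(10.4);X=np.array([np.cos(a),np.sin(a)]);Y=np.array([-X[1],X[0]])
print("place",o-16*X+72*Y,"carr",o+35*X-78.4*Y)
E
python3 go.py 451 -126 290 201.4;python3 go.py 500 150 290 201.4
```

```text
place [ 453.26547801 -125.97116043] carr [ 530.57770247 -264.69383323]
t 8.92 p [614.6 249.  312.9] phi -158.6 z-axis [-0.045 -0.002 -0.999] j6 -104.0 F [-0.5  0.3 -2.3] w 28.9
shift cm now-axes [ 28.81 -28.98   3.1 ] after-turn-axes [ 28.79 -28.99   3.1 ] len 41.0 turn 0.001
t 8.92 p [614.6 249.  312.9] phi -158.6 z-axis [-0.045 -0.002 -0.999] j6 -104.0 F [-0.5  0.3 -2.3] w 28.9
shift cm now-axes [14.18 -5.07  2.83] after-turn-axes [14.17 -5.08  2.83] len 15.3 turn 0.001
```

>>> {"op": "send_rows", "data": {"steps": [[[1.0,-1.0,0.1,0,0],[2.0,-2.0,0.1,0,0],[2.0,-2.0,0.1,0,0],[2.0,-2.0,0.1,0,0],[2.0,-2.0,0.1,0,0],[2.0,-2.0,0.1,0,0],[2.0,-2.0,0.1,0,0],[2.0,-2.0,0.1,0,0],[2.0,-2.0,0.1,0,0],[2.0,-2.0,0.1,0,0]]]}}

```text
clock: 9.75
position: [499.4, -2.7, 303.3]
ee_rot: [-0.189, 0.982, 0.005, -0.026]
contact_force: [0.1, 0.0, -2.7]
gripper_width: 28.6
```

```bash
python3 go.py 453.3 -126 200 201.4
```

```text
t 9.75 p [499.4  -2.7 303.3] phi -158.1 z-axis [-0.053 -0.    -0.999] j6 -86.0 F [ 0.1  0.  -2.7] w 28.6
shift cm now-axes [ 8.35 -9.93 10.57] after-turn-axes [  8.27 -10.    10.57] len 16.7 turn 0.008
```

>>> {"op": "send_rows", "data": {"steps": [[[2.0,-2.4,1.5,0,0],[2.0,-2.4,1.5,0,0],[1.8,-2.2,1.5,0,0],[1.2,-1.5,1.5,0,0],[0.6,-0.8,1.0,0,0],[0,0,0,0,0],[0,0,0,0,0]]]}}

```text
clock: 10.33
position: [450.4, -126.3, 233.0]
ee_rot: [-0.186, 0.982, 0.006, -0.026]
contact_force: [0.6, -0.3, -2.6]
gripper_width: 28.7
```

```bash
python3 go.py 453.3 -126 200 201.4; python3 - <<'E'
from h import *
shot("wrist","w4")
E
```

```text
t 10.33 p [ 450.4 -126.3  233. ] phi -158.5 z-axis [-0.054  0.002 -0.999] j6 -72.0 F [ 0.6 -0.3 -2.6] w 28.7
shift cm now-axes [-0.44 -0.15  3.28] after-turn-axes [-0.44 -0.15  3.28] len 3.3 turn 0.002
```

View pics/w4.png

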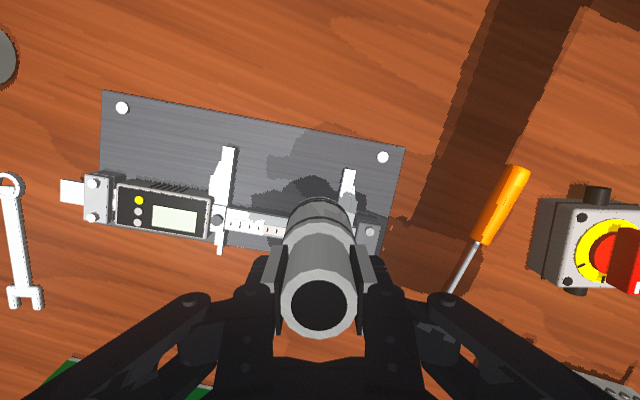

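The image shows the moving jaw's tip at (230,150) and fixed jaw's tip at (350,172), with the sleeve hanging near the fixed jaw; I'll measure both faces here.

```bash
python3 - <<'E'
from h import *
I,D,C=load("w4"); P=cloud(C,D)
o=np.array([482,-193.9]);a=np.radians(10.4);X=np.array([np.cos(a),np.sin(a)]);Y=np.array([-X[1],X[0]])
def f(uv,z):
    q=onplane(C,uv,z)[:,:2]-o; return np.c_[q@X,q@Y].round(1)
print("corners (-75,-165),(-75,165)",f([(104,90),(404,148)],10).tolist())
g=I.min(2)
for v in range(150,205,6):
    r=np.nonzero(g[v,205:250]>185)[0]+205; r2=np.nonzero(g[v,330:360]>185)[0]+330
    print(v, f([(r.max()+.5,v)],32)[0] if len(r) else None, f([(r2.min()-.5,v)],32)[0] if len(r2) else None)
# sleeve: rim
m=((P[...,2]>262)&(P[...,2]<276)).astype(np.uint8); m[:250]=0
s=np.array([450.4,-126.3])-o; print("tcp in caliper",s@X,s@Y)
E
```

```text
corners (-75,-165),(-75,165) [[-73.3, -161.4], [-74.7, 163.0]]
150 [-39.8 -16.6] None
156 [-33.7 -15.8] None
162 [-27.3 -16. ] None
168 [-20.9 -16.1] None
174 [-14.4 -16.3] [-36.6 100.3]
180 [ -8.1 -15.5] [-30.2 100.5]
186 [ -1.5 -15.7] [-23.4  99.8]
192 [  5.1 -15.9] [-16.8 100.1]
198 [ 11.8 -16.1] None
204 [ 18.5 -16.3] None
tcp in caliper -18.87776425876516 72.1938364169026
```

```bash
python3 go.py 456.2 -125.4 85 201.4
```

```text
t 10.38 p [ 450.4 -126.   233. ] phi -158.5 z-axis [-0.054  0.003 -0.999] j6 -72.0 F [ 0.2  0.3 -3.5] w 28.3
shift cm now-axes [-1.29 -0.49 14.75] after-turn-axes [-1.29 -0.49 14.75] len 14.8 turn 0.002
```

>>> {"op": "send_rows", "data": {"steps": [[[-0.15,-0.05,1.5,0,0],[-0.15,-0.05,1.5,0,0],[-0.15,-0.05,1.5,0,0],[-0.15,-0.05,1.5,0,0],[-0.15,-0.05,1.5,0,0],[-0.15,-0.05,1.5,0,0],[-0.15,-0.05,1.5,0,0],[-0.15,-0.05,1.5,0,0],[0,0,1.0,0,0],[0,0,0,0,0]]]}}

```text
clock: 11.22
position: [470.0, -116.5, 106.8]
ee_rot: [-0.194, 0.981, 0.004, -0.015]
contact_force: [-0.2, -0.4, -3.0]
gripper_width: 28.9
```

```bash
python3 go.py 456.2 -125.4 71 201.4
```

```text
t 11.22 p [ 470.  -116.5  106.8] phi -157.7 z-axis [-0.03   0.002 -1.   ] j6 -73.0 F [-0.2 -0.4 -3. ] w 28.9
shift cm now-axes [ 1.52 -0.35  3.62] after-turn-axes [ 1.51 -0.37  3.62] len 3.9 turn 0.016
```

>>> {"op": "send_rows", "data": {"steps": [[[0.5,-0.1,0,0,0],[0.5,-0.1,0,0,0],[0.4,-0.1,0,0,0],[0,0,0,0,0]]]}}

```text
clock: 11.55
position: [460.4, -123.5, 110.1]
ee_rot: [-0.196, 0.981, 0.003, -0.012]
contact_force: [-0.5, 0.5, -2.2]
gripper_width: 28.7
```

```bash
python3 go.py 456.2 -125.4 71 201.4
```

```text
t 11.55 p [ 460.4 -123.5  110.1] phi -157.4 z-axis [-0.025  0.001 -1.   ] j6 -72.0 F [-0.5  0.5 -2.2] w 28.7
shift cm now-axes [ 0.37 -0.06  3.91] after-turn-axes [ 0.37 -0.07  3.91] len 3.9 turn 0.021
```

>>> {"op": "send_rows", "data": {"steps": [[[0.2,0,0.8,0,0],[0.2,0,0.8,0,0],[0.15,0,0.8,0,0],[0,0,0.5,0,0],[0,0,0,0,0]]]}}

```text
clock: 11.97
position: [454.7, -126.2, 80.4]
ee_rot: [-0.195, 0.981, 0.003, -0.01]
contact_force: [0.0, -0.1, -3.2]
gripper_width: 28.7
```

```bash
python3 go.py 456.2 -125.4 71 201.4
```

```text
t 11.97 p [ 454.7 -126.2   80.4] phi -157.5 z-axis [-0.02   0.002 -1.   ] j6 -71.0 F [ 0.  -0.1 -3.2] w 28.7
shift cm now-axes [-0.19  0.01  0.94] after-turn-axes [-0.19  0.01  0.94] len 1.0 turn 0.02
```

Straight down in small steps, watching the force for contact at about z = 70.

>>> {"op": "send_rows", "data": {"steps": [[[0,0,0.4,0,0],[0,0,0.3,0,0],[0,0,0,0,0]]]}}

```text
clock: 12.22
position: [454.3, -126.3, 71.9]
ee_rot: [-0.195, 0.981, 0.003, -0.011]
contact_force: [-0.5, -0.6, -2.4]
gripper_width: 28.8
```

>>> {"op": "send_rows", "data": {"steps": [[[0,0,0.2,0,0],[0,0,0,0,0]]]}}

```text
clock: 12.38
position: [455.6, -126.3, 70.7]
ee_rot: [-0.196, 0.981, 0.002, -0.01]
contact_force: [0.7, 0.1, -2.3]
gripper_width: 28.9
```

>>> {"op": "send_rows", "data": {"steps": [[[0,0,0.15,0,0],[0,0,0,0,0]]]}}

```text
clock: 12.55
position: [456.8, -126.1, 70.8]
ee_rot: [-0.196, 0.98, 0.002, -0.009]
contact_force: [0.2, -0.7, -3.6]
gripper_width: 28.9
```

>>> {"op": "send_rows", "data": {"steps": [[[0,0,0.15,0,0],[0,0,0,0,0]]]}}

```text
clock: 12.72
position: [457.8, -125.8, 70.7]
ee_rot: [-0.197, 0.98, 0.002, -0.007]
contact_force: [-0.2, -0.8, -2.5]
gripper_width: 28.4
```

>>> {"op": "send_rows", "data": {"steps": [[[0.1,0,0.3,0,0],[0.1,0,0.1,0,0]]]}}

```text
clock: 12.88
position: [458.5, -125.9, 70.6]
ee_rot: [-0.198, 0.98, 0.001, -0.005]
contact_force: [-2.4, 2.1, 3.5]
gripper_width: 28.9
```

```bash
python3 go.py 456.2 -125.4 71 201.4; python3 - <<'E'
from h import *
I,D,C=shot("scene","s1"); cv2.imwrite("pics/s1c.png",cv2.resize(I[160:300,200:340],None,fx=4,fy=4,interpolation=cv2.INTER_CUBIC))
E
```

```text
t 12.88 p [ 458.5 -125.9   70.6] phi -157.2 z-axis [-0.01  0.   -1.  ] j6 -71.0 F [-2.4  2.1  3.5] w 28.9
shift cm now-axes [ 0.19  0.14 -0.04] after-turn-axes [ 0.2   0.13 -0.04] len 0.2 turn 0.024
```

View pics/s1c.png

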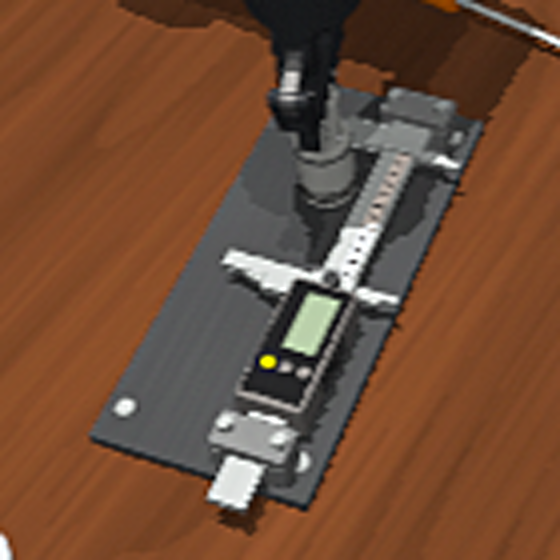

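The sleeve stands on the plate clear of the fixed jaw. TCP height matches the expected 70.6, and the force has turned upwards. Releasing.

>>> {"op": "send_rows", "data": {"steps": [[[0,0,0,0,0.38],[0,0,0,0,0.45],[0,0,0,0,0.6],[0,0,0,0,1],[0,0,0,0,1],[0,0,0,0,1],[0,0,0,0,1]]]}}

```text
clock: 13.52
position: [460.1, -126.3, 70.4]
ee_rot: [-0.198, 0.98, 0.001, -0.003]
contact_force: [0.8, 0.3, 0.1]
gripper_width: 85.3
```

>>> {"op": "send_rows", "data": {"steps": [[[0,0,-1.0,0,1],[0,0,-1.5,0,1],[0,0,-2,0,1],[0,0,-3,0,1],[0,0,-3,0,1],[0,0,-3,0,1],[0,0,-1,0,1],[0,0,0,0,1]]]}}

```text
clock: 14.18
position: [459.2, -126.9, 219.2]
ee_rot: [-0.197, 0.98, 0.001, -0.007]
contact_force: [-0.0, 0.2, -0.8]
gripper_width: 85.2
```

```bash
python3 sl.py w5 105; python3 go.py 530.6 -264.7 180 -79.6
```

```text
[ 302  183   36   37 1047] [ 459.3 -125.4  105. ] [30.6 29.3  0. ] ((459.52423095703125, -125.6775894165039), 15.293069839477539)
t 14.23 p [ 459.  -126.9  218.4] phi -157.2 z-axis [-0.015 -0.001 -1.   ] j6 -71.0 F [-0.1  0.2  0.3] w 85.4
shift cm now-axes [ -1.32 -15.5    3.75] after-turn-axes [14.86 -4.61  3.75] len 16.0 turn -1.355
```

The sleeve stands at (459.4,−125.5), top at 105, about 28 mm from the fixed face. Now the carriage.

```bash
python3 go.py 532.7 -276.1 150 -79.6
```

```text
t 14.23 p [ 459.  -126.9  218.4] phi -157.2 z-axis [-0.015 -0.001 -1.   ] j6 -71.0 F [-0.1  0.2  0.3] w 85.4
shift cm now-axes [ -1.12 -16.65   6.74] after-turn-axes [16.02 -4.66  6.74] len 18.0 turn -1.355
```

>>> {"op": "send_rows", "data": {"steps": [[[-0.2,-2.4,0,0,1],[-0.2,-3.3,0,0,1],[-0.2,-3.3,0,0,1],[-0.2,-3.3,0,0,1],[-0.2,-2.4,0,0,1],[0,0,0,-0.115,1],[0,0,0,-0.115,1],[0,0,0,-0.115,1],[0,0,0,-0.115,1],[0,0,0,-0.115,1]]]}}

```text
clock: 15.07
position: [520.4, -263.4, 196.5]
ee_rot: [-0.477, 0.878, 0.015, -0.017]
contact_force: [0.4, -0.1, 0.6]
gripper_width: 85.5
```

>>> {"op": "send_rows", "data": {"steps": [[[0,0,0,-0.115,1],[0,0,0,-0.115,1],[0,0,0,-0.115,1],[0,0,0,-0.115,1],[0,0,0,-0.115,1],[0,0,0,-0.115,1],[0,0,0,-0.1,1]]]}}

```text
clock: 15.65
position: [513.3, -261.4, 179.3]
ee_rot: [0.79, -0.612, -0.034, 0.014]
contact_force: [-0.5, 0.3, 0.4]
gripper_width: 85.6
```

```bash
python3 go.py 532.7 -276.1 150 -79.6
```

```text
t 15.65 p [ 513.3 -261.4  179.3] phi -75.5 z-axis [-0.072  0.019 -0.997] j6 26.0 F [-0.5  0.3  0.4] w 85.6
shift cm now-axes [ 2.01 -1.69  2.76] after-turn-axes [ 1.89 -1.83  2.76] len 3.8 turn 0.071
```

The tool has picked up about 4° of tilt; trying an inward move to see whether it unwinds.

>>> {"op": "send_rows", "data": {"steps": [[[0,3,0,0.07,1],[0,3,0,0,1],[0,0,0,0,1]]]}}

```text
clock: 15.9
position: [451.1, -273.2, 175.6]
ee_rot: [0.769, -0.638, -0.04, 0.018]
contact_force: [0.2, 0.1, -1.0]
gripper_width: 85.3
```

```bash
python3 go.py 532.7 -276.1 150 -79.6
```

```text
t 15.9 p [ 451.1 -273.2  175.6] phi -79.4 z-axis [-0.084  0.023 -0.996] j6 24.0 F [ 0.2  0.1 -1. ] w 85.3
shift cm now-axes [ 1.88 -8.14  1.86] after-turn-axes [ 1.86 -8.15  1.86] len 8.6 turn 0.003
```

>>> {"op": "send_rows", "data": {"steps": [[[0.1,-0.8,-0.3,0,1],[0.1,-0.8,-0.3,0,1],[0.1,-0.8,-0.3,0,1],[0.1,-0.8,-0.3,0,1]]]}}

```text
clock: 16.23
position: [483.7, -270.9, 181.0]
ee_rot: [0.768, -0.638, -0.044, 0.019]
contact_force: [-0.3, 0.4, 0.7]
gripper_width: 85.5
```

```bash
python3 go.py 532.7 -276.1 150 -79.6
```

```text
t 16.23 p [ 483.7 -270.9  181. ] phi -79.6 z-axis [-0.092  0.026 -0.995] j6 23.0 F [-0.3  0.4  0.7] w 85.5
shift cm now-axes [ 1.53 -4.96  2.63] after-turn-axes [ 1.53 -4.97  2.63] len 5.8 turn 0.001
```

>>> {"op": "send_rows", "data": {"steps": [[[0,0,0.5,0,1],[0,0,0.5,0,1],[0,0,0.5,0,1],[0,0,0.5,0,1],[0,0,0.5,0,1],[0,0,0.5,0,1]]]}}

```text
clock: 16.73
position: [485.9, -269.2, 147.6]
ee_rot: [0.769, -0.637, -0.043, 0.019]
contact_force: [0.0, 0.8, -0.3]
gripper_width: 85.2
```

```bash
python3 go.py 532.7 -276.1 150 -79.6
```

```text
t 16.73 p [ 485.9 -269.2  147.6] phi -79.4 z-axis [-0.091  0.025 -0.996] j6 23.0 F [ 0.   0.8 -0.3] w 85.2
shift cm now-axes [ 1.53 -4.43 -0.68] after-turn-axes [ 1.51 -4.44 -0.68] len 4.7 turn 0.004
```

>>> {"op": "send_rows", "data": {"steps": [[[0,0,0,0,1],[0,0,0,0,1],[0,0,0,0,1],[0,0,0,0,1]]]}}

```text
clock: 17.07
position: [484.2, -269.0, 145.9]
ee_rot: [0.769, -0.637, -0.045, 0.02]
contact_force: [-0.8, -0.2, 0.5]
gripper_width: 85.3
```

```bash
python3 go.py 532.7 -276.1 150 -79.6
```

```text
t 17.07 p [ 484.2 -269.   145.9] phi -79.4 z-axis [-0.094  0.026 -0.995] j6 23.0 F [-0.8 -0.2  0.5] w 85.3
shift cm now-axes [ 1.57 -4.58 -0.88] after-turn-axes [ 1.56 -4.59 -0.88] len 4.9 turn 0.003
```

>>> {"op": "send_rows", "data": {"steps": [[[0,0,-2,0,1],[0,0,-2,0,1],[0,0,-2,0,1]]]}}

```text
clock: 17.32
position: [486.8, -269.6, 203.2]
ee_rot: [0.768, -0.638, -0.05, 0.022]
contact_force: [-0.7, 0.9, 0.7]
gripper_width: 85.6
```

```bash
python3 go.py 532.7 -276.1 150 -79.6
```

```text
t 17.32 p [ 486.8 -269.6  203.2] phi -79.5 z-axis [-0.104  0.03  -0.994] j6 23.0 F [-0.7  0.9  0.7] w 85.6
shift cm now-axes [ 1.73 -4.89  4.8 ] after-turn-axes [ 1.72 -4.89  4.8 ] len 7.1 turn 0.002
```

>>> {"op": "send_rows", "data": {"steps": [[[0,0,3,0,1],[0,0,3,0,1],[0,0,1.5,0,1],[0,0,0,0,1]]]}}

```text
clock: 17.65
position: [485.8, -270.2, 136.5]
ee_rot: [0.769, -0.638, -0.039, 0.018]
contact_force: [0.0, 0.4, -0.5]
gripper_width: 85.2
```

```bash
python3 go.py 532.7 -276.1 150 -79.6
```

```text
t 17.65 p [ 485.8 -270.2  136.5] phi -79.4 z-axis [-0.082  0.022 -0.996] j6 23.0 F [ 0.   0.4 -0.5] w 85.2
shift cm now-axes [ 1.39 -4.38 -1.74] after-turn-axes [ 1.38 -4.39 -1.74] len 4.9 turn 0.003
```

>>> {"op": "send_rows", "data": {"steps": [[[0.6,3.5,0,0,1],[0,3.5,0,0,1],[0,0,0,0,1]]]}}

```text
clock: 17.9
position: [418.1, -289.7, 142.3]
ee_rot: [0.77, -0.636, -0.039, 0.018]
contact_force: [-0.5, 0.3, 0.2]
gripper_width: 85.1
```

```bash
python3 go.py 532.7 -276.1 150 -79.6
```

```text
t 17.9 p [ 418.1 -289.7  142.3] phi -79.2 z-axis [-0.082  0.021 -0.996] j6 27.0 F [-0.5  0.3  0.2] w 85.1
shift cm now-axes [  0.79 -11.42  -1.68] after-turn-axes [  0.71 -11.42  -1.68] len 11.6 turn 0.007
```

>>> {"op": "send_rows", "data": {"steps": [[[0.6,-3.5,0,0,1],[0,-3.5,0,0,1],[0,0,0,0,1]]]}}

```text
clock: 18.15
position: [488.3, -284.1, 141.7]
ee_rot: [0.769, -0.638, -0.036, 0.017]
contact_force: [-0.4, -1.8, 0.8]
gripper_width: 84.9
```

```bash
python3 go.py 532.7 -276.1 150 -79.6
```

```text
t 18.15 p [ 488.3 -284.1  141.7] phi -79.4 z-axis [-0.077  0.019 -0.997] j6 24.0 F [-0.4 -1.8  0.8] w 84.9
shift cm now-axes [ 0.   -4.44 -1.15] after-turn-axes [-0.01 -4.44 -1.15] len 4.6 turn 0.003
```

Fast descents unwind the tilt and slow ascents barely add to it, so I'll cycle up slowly and down fast.

>>> {"op": "send_rows", "data": {"steps": [[[0,-1.0,-2.0,0,1],[0,-1.0,-2.0,0,1],[0,-0.8,-2.0,0,1],[0,-0.6,-2.0,0,1],[0,0,-2.0,0,1],[0,0,-1.0,0,1],[0,0,4.1,0,1],[0,0,4.1,0,1],[0,0,3.0,0,1],[0,0,0,0,1]]]}}

```text
clock: 18.98
position: [533.2, -280.0, 154.5]
ee_rot: [0.77, -0.637, -0.023, 0.013]
contact_force: [-1.1, -0.0, -1.6]
gripper_width: 85.6
```

```bash
python3 go.py 532.7 -276.1 150 -79.6
```

```text
t 18.98 p [ 533.2 -280.   154.5] phi -79.2 z-axis [-0.052  0.009 -0.999] j6 23.0 F [-1.1 -0.  -1.6] w 85.6
shift cm now-axes [-0.38 -0.04  0.45] after-turn-axes [-0.38 -0.04  0.45] len 0.6 turn 0.007
```

>>> {"op": "send_rows", "data": {"steps": [[[0,0,-2.0,0,1],[0,0,-2.0,0,1],[0,0,-2.0,0,1],[0,0,-2.0,0,1],[0,0,-2.0,0,1],[0,0,-1.0,0,1],[0,0,4.1,0,1],[0,0,4.1,0,1],[0,0,3.0,0,1],[0,0,0,0,1]]]}}

```text
clock: 19.82
position: [543.1, -285.9, 182.5]
ee_rot: [0.772, -0.636, -0.005, 0.01]
contact_force: [-0.2, -0.1, -0.8]
gripper_width: 85.5
```

```bash
python3 go.py 532.7 -276.1 150 -79.6
```

```text
t 19.82 p [ 543.1 -285.9  182.5] phi -79.0 z-axis [-0.021 -0.009 -1.   ] j6 23.0 F [-0.2 -0.1 -0.8] w 85.5
shift cm now-axes [-1.18  0.76  3.27] after-turn-axes [-1.17  0.77  3.27] len 3.6 turn 0.011
```

>>> {"op": "send_rows", "data": {"steps": [[[-0.4,0.3,2.5,0,1],[-0.4,0.3,2.5,0,1],[-0.4,0.3,2.5,0,1],[-0.1,0.3,1.5,0,1],[0,0,0,0,1]]]}}

```text
clock: 20.23
position: [536.5, -280.4, 106.8]
ee_rot: [0.773, -0.634, 0.006, 0.008]
contact_force: [0.5, -1.0, 0.2]
gripper_width: 85.5
```

```bash
python3 go.py 532.7 -276.1 60 -79.6; python3 - <<'E'
from h import *
I,D,C=shot("wrist","w6"); P=cloud(C,D)
o=np.array([482,-193.9]);a=np.radians(10.4);X=np.array([np.cos(a),np.sin(a)]);Y=np.array([-X[1],X[0]])
q=P[...,:2]-o; x=q@X; y=q@Y; z=P[...,2]
m=(abs(z-46)<5)&(x>0)&(x<75)&(y>-135)&(y<-15)
print(m.sum()); 
for y0 in range(-130,-20,10):
    k=m&(abs(y-y0)<3)
    if k.sum()>5: print(y0,k.sum(),np.percentile(x[k],[1,50,99]).round(1))
E
```

```text
t 20.23 p [ 536.5 -280.4  106.8] phi -78.7 z-axis [-0.001 -0.02  -1.   ] j6 22.0 F [ 0.5 -1.   0.2] w 85.5
shift cm now-axes [-0.59  0.26  4.67] after-turn-axes [-0.59  0.27  4.67] len 4.7 turn 0.015
9415
-120 703 [13.  35.9 58.1]
-110 633 [13.3 35.7 58.2]
-100 625 [12.7 35.6 57.6]
-90 601 [12.9 35.5 57.8]
-80 594 [12.5 35.9 57.9]
-70 568 [12.7 35.8 58.1]
-60 543 [12.7 35.  57.4]
-50 526 [12.7 34.8 57.5]
-40 485 [12.9 35.3 57.6]
-30 149 [14.1 35.2 55.6]
```

View pics/w6.png

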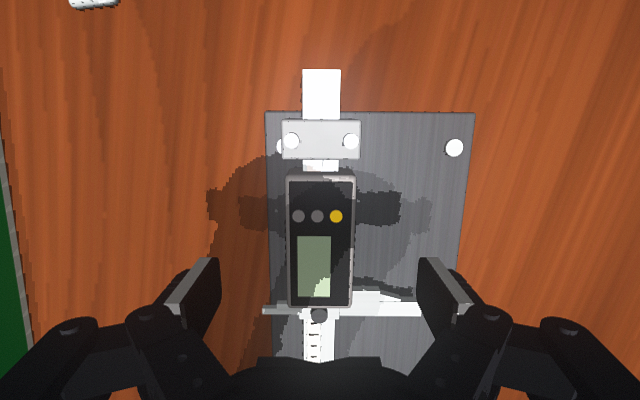

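The carriage lies at (320,240) between the fingers' lines; its centre line is at caliper x = 35.3, as expected.

>>> {"op": "send_rows", "data": {"steps": [[[-0.25,0.15,1.3,0.015,1],[-0.25,0.15,1.3,0,1],[-0.2,0.1,1.3,0,1],[-0.1,0.1,1.0,0,1],[0,0,0,0,1]]]}}

```text
clock: 20.7
position: [544.4, -279.2, 75.1]
ee_rot: [0.769, -0.638, 0.021, 0.004]
contact_force: [-0.4, 0.9, -0.6]
gripper_width: 85.6
```

```bash
python3 go.py 532.9 -276.1 19 -79.6
```

```text
t 20.7 p [ 544.4 -279.2   75.1] phi -79.4 z-axis [ 0.028 -0.032 -0.999] j6 20.0 F [-0.4  0.9 -0.6] w 85.6
shift cm now-axes [-0.72  1.2   5.56] after-turn-axes [-0.72  1.2   5.56] len 5.7 turn 0.004
```

>>> {"op": "send_rows", "data": {"steps": [[[-0.2,0.5,-2.5,0,1],[-0.2,0.5,-2.5,0,1],[-0.2,0.3,0,0,1],[0,0,0,0,1],[0,0,0.5,0,1],[0,0,0.5,0,1],[0,0,0.5,0,1],[0,0,0.5,0,1],[0,0,0.5,0,1],[0,0,0.5,0,1]]]}}

```text
clock: 21.53
position: [536.4, -277.8, 102.5]
ee_rot: [0.77, -0.637, 0.027, 0.002]
contact_force: [0.8, -0.1, 0.2]
gripper_width: 85.5
```

```bash
python3 go.py 532.9 -276.1 19 -79.6
```

```text
t 21.53 p [ 536.4 -277.8  102.5] phi -79.3 z-axis [ 0.039 -0.038 -0.998] j6 20.0 F [ 0.8 -0.1  0.2] w 85.5
shift cm now-axes [-0.61  0.58  8.31] after-turn-axes [-0.61  0.58  8.31] len 8.4 turn 0.006
```

>>> {"op": "send_rows", "data": {"steps": [[[0,0,-2.5,0,1],[0,0,-2.5,0,1],[0,0,-2.5,0,1]]]}}

```text
clock: 21.78
position: [527.8, -273.5, 166.7]
ee_rot: [0.77, -0.638, 0.016, 0.007]
contact_force: [1.0, 0.7, 0.2]
gripper_width: 85.5
```

```bash
python3 go.py 532.9 -276.1 19 -79.6
```

```text
t 21.78 p [ 527.8 -273.5  166.7] phi -79.4 z-axis [ 0.015 -0.031 -0.999] j6 21.0 F [1.  0.7 0.2] w 85.5
shift cm now-axes [-0.14 -0.32 14.78] after-turn-axes [-0.14 -0.32 14.78] len 14.8 turn 0.004
```

>>> {"op": "send_rows", "data": {"steps": [[[0,0,0.8,0,1],[0,0,0.8,0,1],[0,0,0.8,0,1],[0,0,0.8,0,1]]]}}

```text
clock: 22.12
position: [532.6, -275.9, 138.1]
ee_rot: [0.77, -0.638, 0.022, 0.005]
contact_force: [0.1, 0.1, 0.4]
gripper_width: 85.3
```

```bash
python3 go.py 532.9 -276.1 19 -79.6
```

```text
t 22.12 p [ 532.6 -275.9  138.1] phi -79.3 z-axis [ 0.027 -0.036 -0.999] j6 20.0 F [0.1 0.1 0.4] w 85.3
shift cm now-axes [-0.45  0.21 11.9 ] after-turn-axes [-0.45  0.21 11.9 ] len 11.9 turn 0.006
```

>>> {"op": "send_rows", "data": {"steps": [[[0,0,-4.1,0,1],[0,0,-4.1,0,1],[0,0,-4.1,0,1],[0,0,0,0,1]]]}}

```text
clock: 22.45
position: [525.5, -271.0, 251.0]
ee_rot: [0.77, -0.638, 0.01, 0.011]
contact_force: [0.3, 0.1, 2.1]
gripper_width: 85.6
```

```bash
python3 go.py 532.9 -276.1 19 -79.6
```

```text
t 22.45 p [ 525.5 -271.   251. ] phi -79.3 z-axis [ 0.   -0.03 -1.  ] j6 21.0 F [0.3 0.1 2.1] w 85.6
shift cm now-axes [-0.04 -0.76 23.2 ] after-turn-axes [-0.05 -0.76 23.2 ] len 23.2 turn 0.005
```

>>> {"op": "send_rows", "data": {"steps": [[[0,0,1,0,1],[0,0,1,0,1],[0,0,1,0,1],[0,0,1,0,1],[0,0,1,0,1],[0,0,1,0,1],[0,0,1,0,1],[0,0,1,0,1],[0,0,1,0,1],[0,0,1,0,1]]]}}

```text
clock: 23.28
position: [515.3, -271.6, 122.0]
ee_rot: [0.769, -0.639, -0.005, 0.017]
contact_force: [0.9, 0.9, -0.3]
gripper_width: 85.5
```

```bash
python3 go.py 532.9 -276.1 19 -79.6
```

```text
t 23.28 p [ 515.3 -271.6  122. ] phi -79.4 z-axis [-0.029 -0.021 -0.999] j6 21.0 F [ 0.9  0.9 -0.3] w 85.5
shift cm now-axes [ 0.61 -1.98 10.25] after-turn-axes [ 0.61 -1.98 10.25] len 10.5 turn 0.003
```

>>> {"op": "send_rows", "data": {"steps": [[[0.15,-0.5,1,0,1],[0.15,-0.5,1,0,1],[0.15,-0.5,1,0,1],[0.1,-0.4,1,0,1],[0,0,0,0,1]]]}}

```text
clock: 23.7
position: [528.8, -273.0, 66.3]
ee_rot: [0.768, -0.639, -0.013, 0.021]
contact_force: [-0.1, 0.4, -0.1]
gripper_width: 85.6
```

```bash
python3 go.py 532.9 -276.1 19 -79.6
```

```text
t 23.7 p [ 528.8 -273.    66.3] phi -79.5 z-axis [-0.048 -0.016 -0.999] j6 20.0 F [-0.1  0.4 -0.1] w 85.6
shift cm now-axes [ 0.34 -0.58  4.71] after-turn-axes [ 0.34 -0.58  4.71] len 4.8 turn 0.002
```

>>> {"op": "send_rows", "data": {"steps": [[[0.1,-0.2,1.8,0,1],[0.1,-0.2,1.6,0,1],[0,0,0,0,1]]]}}

```text
clock: 23.95
position: [533.2, -275.2, 30.5]
ee_rot: [0.769, -0.639, -0.013, 0.021]
contact_force: [-1.2, 1.2, 0.1]
gripper_width: 85.7
```

```bash
python3 go.py 532.9 -276.1 19 -79.6
```

```text
t 23.95 p [ 533.2 -275.2   30.5] phi -79.5 z-axis [-0.046 -0.016 -0.999] j6 20.0 F [-1.2  1.2  0.1] w 85.7
shift cm now-axes [ 0.08 -0.01  1.15] after-turn-axes [ 0.08 -0.01  1.15] len 1.1 turn 0.002
```

>>> {"op": "send_rows", "data": {"steps": [[[0.1,0,0.8,0,1],[0,0,0,0,1],[0,0,0,0,0.7],[0,0,0,0,0.6]]]}}

```text
clock: 24.28
position: [534.3, -276.8, 23.5]
ee_rot: [0.769, -0.639, -0.011, 0.021]
contact_force: [0.4, 1.5, -0.7]
gripper_width: 63.8
```

```bash
python3 go.py 532.9 -276.1 20 -79.6
```

```text
t 24.28 p [ 534.3 -276.8   23.5] phi -79.4 z-axis [-0.044 -0.017 -0.999] j6 20.0 F [ 0.4  1.5 -0.7] w 63.8
shift cm now-axes [-0.1   0.11  0.36] after-turn-axes [-0.1   0.11  0.36] len 0.4 turn 0.003
```

>>> {"op": "send_rows", "data": {"steps": [[[0,0.15,0.1,0,0.57],[0,0,0,0,0.53],[0,0,0,0,0.5],[0,0,0,0,0.4],[0,0,0,0,0.4]]]}}

```text
clock: 24.7
position: [533.9, -277.3, 24.3]
ee_rot: [0.769, -0.639, -0.009, 0.019]
contact_force: [0.1, -0.2, -2.6]
gripper_width: 45.1
```

>>> {"op": "send_rows", "data": {"steps": [[[-0.3,0,0,0,0.3],[-0.6,0,0,0,0.3],[-0.6,0,0,0,0.3],[-0.6,0,0,0,0.3],[-0.3,0,0,0,0.3],[0,0,0,0,0.3]]]}}

```text
clock: 25.2
position: [529.3, -253.1, 24.3]
ee_rot: [0.77, -0.638, -0.008, 0.02]
contact_force: [0.1, -3.5, -3.4]
gripper_width: 44.9
```

```bash
cat > j.py <<'E'
from h import *
import sys
s=arm.read_state(); p=np.array(s["position"]); o=np.array([482,-193.9]);a=np.radians(10.4);X=np.array([np.cos(a),np.sin(a)]);Y=np.array([-X[1],X[0]])
q=p[:2]-o; F=np.array(s["contact_force"]); print("t",round(s["clock"],2),"tcp cal",(q@X).round(1),(q@Y).round(1),p[2].round(1),"F cal",(F[:2]@X).round(1),(F[:2]@Y).round(1),F[2].round(1),"w",round(s["gripper_width"],1),"zax",R.from_quat(s["ee_rot"]).as_matrix()[:,2].round(3))
if len(sys.argv)>1:
    I,D,C=shot("top",sys.argv[1]); P=cloud(C,D); z=P[...,2]; q=P[...,:2]-o
    m=((abs(z-105)<6)&(abs(q@X+10)<30)&(abs(q@Y-76)<35)).astype(np.uint8); v,u=np.nonzero(m)
    if len(u): r=onplane(C,np.c_[u,v],105)[:,:2]-o; print("sleeve top",np.median(z[m>0]),(r@X).mean().round(1),(r@Y).mean().round(1),len(u))
    g=I.min(2); 
    for v in range(205,250,4):
        row=[]
        for u in range(300,380):
            w=onplane(C,[(u,v)],32)[0,:2]-o
            if g[v,u]>150 and -42<w@X<0: row.append(round(w@Y))
        print(v,row)
E
python3 j.py
```

```text
t 25.2 tcp cal 35.9 -66.7 24.3 F cal -0.5 -3.5 -3.4 w 44.9 zax [-0.037 -0.02  -0.999]
```

>>> {"op": "send_rows", "data": {"steps": [[[-0.4,0,0,0,0.3],[-0.6,0,0,0,0.3],[-0.6,0,0,0,0.3],[-0.6,0,0,0,0.3],[-0.6,0,0,0,0.3],[-0.4,0,0,0,0.3],[0,0,0,0,0.3]]]}}

```text
clock: 25.78
position: [522.7, -218.0, 24.2]
ee_rot: [0.77, -0.638, -0.007, 0.02]
contact_force: [-1.0, -3.5, -3.0]
gripper_width: 44.7
```

```bash
python3 j.py t1
```

```text
t 25.78 tcp cal 35.7 -31.0 24.2 F cal -1.6 -3.2 -3.0 w 44.7 zax [-0.036 -0.021 -0.999]
sleeve top 105.28554084490702 -8.2 72.5 109
205 []
209 []
213 []
217 []
221 []
225 []
229 [59, 57, 54, 51, 43, 41, 38, 35, 33, 30, 27, 25]
233 [112, 109, 107, 104, 101, 88, 85, 83, 56, 53, 51, 43, 40, 37, 35, 32, 29]
237 [114, 112, 109, 106, 104, 101, 88, 85, 82, 80, 77, 64, 61, 58, 56, 42, 40, 37, 34, 32]
241 [114, 111, 108, 106, 103, 100, 42, 39, 37, 34, 31]
245 [111, 108, 105, 103, 100]
249 []
```

>>> {"op": "send_rows", "data": {"steps": [[[-0.2,0,0,0,0.3],[-0.2,0,0,0,0.3],[-0.15,0,0,0,0.3],[0,0,0,0,0.3]]]}}

```text
clock: 26.17
position: [521.5, -212.2, 24.2]
ee_rot: [0.769, -0.638, -0.008, 0.02]
contact_force: [0.4, -0.9, -1.4]
gripper_width: 45.1
```

```bash
python3 j.py
```

```text
t 26.17 tcp cal 35.6 -25.1 24.2 F cal 0.2 -0.9 -1.4 w 45.1 zax [-0.037 -0.02  -0.999]
```

>>> {"op": "send_rows", "data": {"steps": [[[-0.15,0,0,0,0.3],[-0.15,0,0,0,0.3],[-0.15,0,0,0,0.3],[0,0,0,0,0.3]]]}}

```text
clock: 26.5
position: [520.8, -208.3, 24.2]
ee_rot: [0.769, -0.638, -0.007, 0.02]
contact_force: [0.3, -1.2, -1.0]
gripper_width: 45.1
```

```bash
python3 j.py
```

```text
t 26.5 tcp cal 35.6 -21.1 24.2 F cal 0.1 -1.2 -1.0 w 45.1 zax [-0.036 -0.021 -0.999]
```

>>> {"op": "send_rows", "data": {"steps": [[[-0.12,0,0,0,0.3],[-0.12,0,0,0,0.3]]]}}

```text
clock: 26.67
position: [520.4, -206.2, 24.2]
ee_rot: [0.769, -0.638, -0.007, 0.02]
contact_force: [-0.9, -4.9, -1.8]
gripper_width: 45.0
```

```bash
python3 j.py
```

```text
t 26.67 tcp cal 35.6 -19.0 24.2 F cal -1.7 -4.6 -1.8 w 45.0 zax [-0.036 -0.022 -0.999]
```

Continue in ~1 mm steps, watching the force along the slide.

>>> {"op": "send_rows", "data": {"steps": [[[-0.1,0,0,0,0.3],[-0.1,0,0,0,0.3]]]}}

```text
clock: 26.83
position: [520.1, -204.3, 24.2]
ee_rot: [0.769, -0.638, -0.007, 0.02]
contact_force: [0.1, -4.4, -1.9]
gripper_width: 45.0
```

>>> {"op": "send_rows", "data": {"steps": [[[-0.1,0,0,0,0.3]]]}}

```text
clock: 26.92
position: [519.9, -203.3, 24.2]
ee_rot: [0.769, -0.638, -0.007, 0.02]
contact_force: [-0.2, -4.7, -3.0]
gripper_width: 45.1
```

```bash
python3 j.py
```

```text
t 26.92 tcp cal 35.5 -16.1 24.2 F cal -1.0 -4.6 -3.0 w 45.1 zax [-0.036 -0.022 -0.999]
```

>>> {"op": "send_rows", "data": {"steps": [[[-0.06,0,0,0,0.3]]]}}

```text
clock: 27.0
position: [519.7, -202.7, 24.2]
ee_rot: [0.769, -0.638, -0.007, 0.02]
contact_force: [0.4, -5.3, -2.4]
gripper_width: 45.1
```

>>> {"op": "send_rows", "data": {"steps": [[[-0.06,0,0,0,0.3]]]}}

```text
clock: 27.08
position: [519.6, -202.1, 24.2]
ee_rot: [0.769, -0.638, -0.007, 0.02]
contact_force: [1.5, -6.9, -2.9]
gripper_width: 44.7
```

>>> {"op": "send_rows", "data": {"steps": [[[-0.06,0,0,0,0.3]]]}}

```text
clock: 27.17
position: [519.6, -201.9, 24.2]
ee_rot: [0.77, -0.638, -0.007, 0.02]
contact_force: [1.5, -9.2, -4.0]
gripper_width: 44.7
```

>>> {"op": "send_rows", "data": {"steps": [[[-0.06,0,0,0,0.3],[-0.06,0,0,0,0.3]]]}}

```text
clock: 27.33
position: [519.6, -201.9, 24.2]
ee_rot: [0.77, -0.638, -0.006, 0.021]
contact_force: [0.8, -7.9, -2.4]
gripper_width: 45.0
```

```bash
python3 j.py t2
```

```text
t 27.33 tcp cal 35.6 -14.7 24.2 F cal -0.7 -7.9 -2.4 w 45.0 zax [-0.036 -0.024 -0.999]
sleeve top 105.3717414889444 -8.3 81.0 104
205 []
209 []
213 []
217 []
221 []
225 []
229 [59, 57, 54, 51, 49, 46, 43, 41]
233 [112, 109, 107, 104, 101, 99, 96, 93, 91, 67, 64, 61, 59, 56, 53, 51, 48, 45, 43]
237 [120, 117, 114, 112, 109, 106, 104, 101, 98, 96, 93, 90, 72, 69, 66, 64, 58, 56, 53, 50, 48]
241 [114, 111, 108, 106, 103, 87, 84, 82, 79, 60, 58, 55, 52, 50]
245 [111, 108, 105, 103, 100]
249 []
```

>>> {"op": "send_rows", "data": {"steps": [[[-0.1,0,0,0,0.3],[-0.1,0,0,0,0.3]]]}}

```text
clock: 27.55
position: [519.6, -201.9, 24.3]
ee_rot: [0.77, -0.638, -0.005, 0.021]
contact_force: [0.8, -10.6, -3.9]
gripper_width: 45.1
```

```bash
python3 j.py
```

```text
t 27.55 tcp cal 35.6 -14.6 24.3 F cal -1.1 -10.6 -3.9 w 45.1 zax [-0.035 -0.027 -0.999]
```

>>> {"op": "send_rows", "data": {"steps": [[[0,0,0,0,0.6],[0,0,0,0,0.8],[0,0,0,0,1],[0,0,0,0,1],[0,0,-0.8,0,1],[0,0,-1.5,0,1],[0,0,-2,0,1],[0,0,-3,0,1],[0,0,-3,0,1],[0,0,-3,0,1]]]}}

```text
clock: 28.38
position: [519.0, -193.8, 157.8]
ee_rot: [0.769, -0.639, -0.015, 0.026]
contact_force: [0.5, -0.0, 0.3]
gripper_width: 85.3
```

>>> {"op": "send_rows", "data": {"steps": [[[2,-1,-2,0,1],[3,-1,-1,0,1],[3,-1,0,0,1],[2,0,0,0,1],[0,0,0,0,1],[0,0,0,0,1]]]}}

```text
clock: 28.88
position: [574.9, -287.3, 205.8]
ee_rot: [0.771, -0.636, -0.004, 0.02]
contact_force: [-0.5, -0.5, -0.2]
gripper_width: 85.5
```

```bash
python3 j.py t3; python3 - <<'E'
from h import *
I,D,C=load("t3"); a=cv2.resize(I[165:285,190:440],None,fx=3,fy=3,interpolation=cv2.INTER_CUBIC)
J,_,_=shot("scene","s2"); b=cv2.resize(J[160:300,200:340],None,fx=1.6,fy=1.6)
c=np.zeros((a.shape[0]+b.shape[0],a.shape[1],3),np.uint8); c[:a.shape[0]]=a; c[a.shape[0]:,:b.shape[1]]=b; cv2.imwrite("pics/end.png",c); print(c.shape)
E
```

```text
t 28.88 tcp cal 74.5 -108.6 205.8 F cal -0.5 -0.4 -0.2 w 85.5 zax [-0.032 -0.025 -0.999]
205 []
209 []
213 []
217 []
221 []
225 []
229 [59, 57, 54, 51, 49, 46]
233 [112, 109, 107, 104, 101, 99, 96, 93, 91, 88, 85, 83, 80, 77, 75, 72, 69, 67, 64, 61, 59, 56, 53, 51]
237 [144, 141, 138, 136, 133, 130, 128, 125, 122, 120, 117, 114, 112, 109, 106, 104, 101, 98, 96, 93, 90, 88, 85, 82, 80, 77, 74, 72, 69, 66, 64, 61, 58, 56, 53]
241 [151, 148, 146, 143, 140, 138, 135, 132, 130, 127, 124, 122, 119, 116, 114, 111, 108, 106, 103, 100, 98, 95, 92, 90, 87, 84, 82, 79, 76, 74, 71, 68, 66, 63, 60, 58]
245 [158, 156, 153, 150, 148, 145, 143, 140, 137, 135, 132, 129, 127, 124, 121, 119, 116, 113, 111, 108, 105, 103, 100, 97, 95, 92, 89, 87, 84, 81, 79, 76, 73]
249 [166, 163, 161, 158, 155, 153, 150, 147, 145, 142, 139, 137, 134, 131, 129, 126]
(584, 750, 3)
```

View pics/end.png

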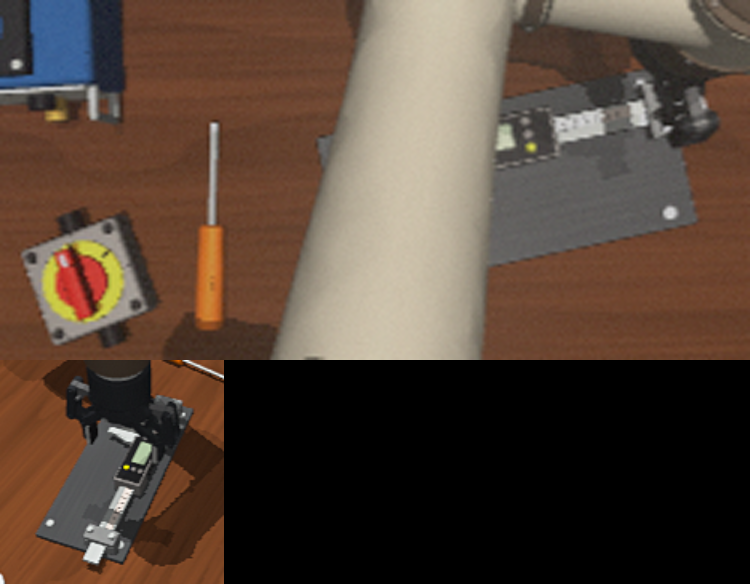

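The isolator handle is along its off line at (75,285); the arm hides the sleeve in both views. Backing off to the right before checking.

>>> {"op": "send_rows", "data": {"steps": [[[4,0,-1,0,1],[4,0,-1,0,1],[4,0,0,0,1],[4,0,0,0,1],[4,0,0,0,1],[4,0,0,0,1],[2,0,0,0,1],[0,0,0,0,1]]]}}

```text
clock: 29.65
position: [626.0, -536.4, 228.3]
ee_rot: [0.777, -0.629, -0.011, 0.02]
contact_force: [0.1, 0.2, -0.6]
gripper_width: 85.1
```

```bash
python3 j.py t4; python3 - <<'E'
from h import *
I,D,C=load("t4"); a=cv2.resize(I[175:280,280:440],None,fx=4.5,fy=4.5,interpolation=cv2.INTER_CUBIC); cv2.imwrite("pics/end2.png",a)
E
```

```text
t 29.65 tcp cal 79.8 -362.9 228.3 F cal 0.2 0.2 -0.6 w 85.1 zax [-0.042 -0.018 -0.999]
sleeve top 104.99215454125306 -8.4 81.1 105
205 []
209 []
213 []
217 []
221 []
225 []
229 [59, 57, 54, 51, 49, 46, 43, 41]
233 [53, 51, 48, 45]
237 []
241 []
245 []
249 [155, 153, 150, 147]
```

View pics/end2.png

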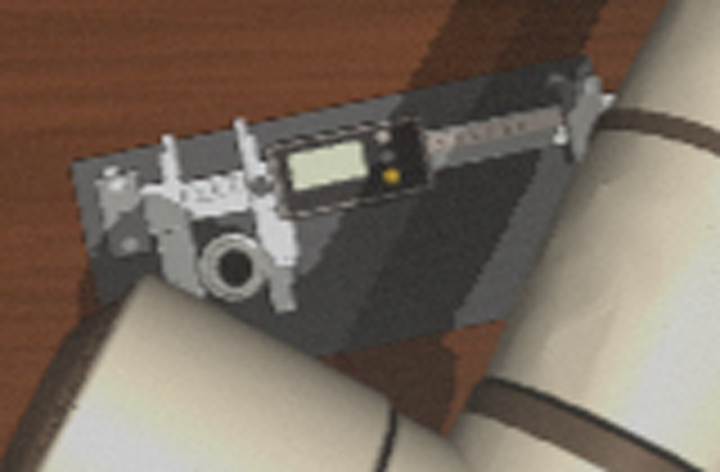

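The sleeve stands at (235,265) between the closed jaws, and the arm is clear. Handing in.

```bash
python3 -c "
from bench import job
print(job.job_done())"
```

```text
the job is handed in; nothing more can be done
None
```

I turned the isolator off first, then lifted the sleeve out of the port and stood it on the stand plate. I slid the caliper shut on its barrel, let go and backed the arm away, then handed the job in at about 30 s of the 61 s allowed.

**Last checks that agreed:**
- **Isolator:** the handle sat at about 20°, which is the off position. A later top view still showed it there.
- **Sleeve:** its top was at 105 mm, as expected for standing upright on the plate. It was still at the same spot after I let go.
- **Jaws:** the closing force rose to 8–11 N for several rows. Less the 3 N of slide friction, that leaves about 5–7 N on the barrel, against 2 N needed and 30 N allowed.
- **Arm:** no contact force after retreat.

**Checks that were weak or off:**
- **Tool tilt:** the gripper drifted up to about 6° off vertical during moves. I had to work most of that back out, and gripped the carriage with about 2.5° left.
- **Jaw opening:** I did not measure the 40 mm opening directly. It is inferred from the hard stop and from the images, whose pixels are only good to about 3 mm.
- **Bystanders:** I did not measure them again at the end. Nothing I did came near them, and the screwdriver looked unmoved in the later view.

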